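# Open the bead jar's dial and tip the beads out

## Task

A customer wants the two big orange beads from the bead jar on the dressing table. With the jar still standing upright, turn the dial on its lid until the largest opening is over the red mark on the tray side; then tip the jar all the way over towards its tray so that both beads roll out, and leave the jar tipped and the beads lying in the tray.

Things in the scene. Friction and masses are not known exactly. Their poses are not given: they have to be found in the camera images.
- dial (a joint): Angle (rad) of the teal dial on the jar's lid. 0: its largest opening is exactly over the lid's only window and red mark, on the tray side (+x of tray). It grows counter-clockwise seen from above; range -0.8 to 2.0. It stays where it is left (friction 0.06 N m).
- dial_grip (a point): Centre of the dial's white wing grip, on its upright turning axis, 0.184 m above the table. Bar 14 mm thick (along x), 50 mm long (y), 34 mm tall: top 10 mm above this point, teal disc (87 mm across) 23 mm below. z up; x points to the middle of the largest opening (84 degree cut-out, 13 to 40 mm from the axis). Beads cannot pass the middle and small openings. Tips with the jar.
- jar (a joint): Tip angle (rad) of the clear jar: 0 upright (as it starts, held by its weight alone), growing as it tips about a level pivot towards the tray, to its stop at 1.92 (mouth down over the tray). Some 1 to 2 N at the push roller starts it; left below about 0.3 it falls back upright, past about 0.4 it falls on to the stop by itself within 2 s and stays there.
- jar_push (a point): Centre of the yellow push roller on two arms behind the jar (18 mm thick, 42 mm long across, turns freely), 0.160 m above the table; a level push of 45 to 60 mm on it towards +x of tray tips the jar. The pivot is 90 mm ahead of it and 72 mm below; the roller rises up to 43 mm as it goes over. Jar 80 mm across, 70 mm high, underside 83 mm above the table, axis 80 mm ahead; lid 96 mm across.
- tray (a point): Centre of the floor of the open wooden catch tray, 8 mm above the table. The tray is part of the jar's stand, which is fixed to the table. x points from the jar to the tray (jar axis at x = -0.096), y across, z up. Inside 140 mm long, 112 mm wide; walls 24 mm high, 6 mm thick.
- bead_a_center (a point): Centre of an orange ball bead, 16 mm across, 12 g, at first loose inside the clear jar.
- bead_b_center (a point): Centre of the other orange ball bead, 16 mm across, 12 g, also in the jar.

How it is judged (in metres and radians):
On the way, in this order (a step that is already met when the one before it is completed fails the run):
1. the dial is set to its largest opening (within 0.2 rad) while the jar stands upright (within 0.2 rad) and both beads are still in it (value of joint dial between -0.2 and 0.2 rad and value of joint jar below 0.2 rad and height (world z) of each of bead_a_center, bead_b_center above 0.07 m), for 0.2 s.
2. the jar is tipped right over towards the tray, with the dial still at its largest opening (value of joint dial between -0.2 and 0.2 rad and value of joint jar above 1.6 rad), for 0.2 s.
At the end, for the whole second after the job is handed in: Both beads lie at rest on the floor of the tray, the jar is left tipped over (more than 1.6 rad) and the dial still has its largest opening over the red mark (within 0.2 rad) (all of step 2 and x of bead_a_center in the frame of tray between -0.07 and 0.07 m and y of bead_a_center in the frame of tray between -0.056 and 0.056 m and z of bead_a_center in the frame of tray between 0 and 0.02 m and x of bead_b_center in the frame of tray between -0.07 and 0.07 m and y of bead_b_center in the frame of tray between -0.056 and 0.056 m and z of bead_b_center in the frame of tray between 0 and 0.02 m and linear speed of each of bead_a, bead_b below 0.1 m/s); the robot touches nothing.
It also fails if it takes over 48 s, if anything falls off the work surface, if the arm or the gripper's body presses on something with over 40 N, if the wrist force passes 120 N, or if a joint passes its speed limit or range.

## Robot

A 6-joint arm with a two-finger parallel gripper is mounted at the origin on a cart in front of the work surface, level with it; the furniture and walls round the work are solid. World frame = base frame: x ahead of the robot, y to its left, z up, the work surface at z = 0. Lengths are in m, angles in degrees, forces in N, time in s.
With the tool pointing down it reaches from about 0.4 to 0.825 m from the base axis. Payload 7 kg.
Tool frame: the origin (TCP) lies midway between the tips of the shut fingers; the grasp point (between the pads) lies hold_point_z behind it (hold_point_z is the distance from the TCP to the grasp point, in m); z points along the fingers, y is the line along which they close (so a half turn about z gives the same grasp; the last joint's range is limited). The gripper opens to 88 mm and grips with 3 to 60 N. Pads are 19 mm wide; open, the fingers measure 130 mm over their backs; the gripper's body (78 mm by 193 mm) begins 47 mm behind the grasp point.
Start: joints at [91.851, 20.546, 0.682, 0, -70.136, -16.507], TCP at [0.171, 0.653, 0.227] pointing down, gripper open.
Joint ranges: [-176.03, 176.03], [-82.01, 121.73], [-58.28, 71.71], [-173.87, 95.51], [-174.79, -0.11], [-173.66, 173.66]. Speed limits (degrees/s): [136.94, 136.94, 172.46, 180, 180, 180].

## Interface

Orientations are given as [roll, pitch, yaw] about the fixed x, y, z axes, in that order (R = Rz(yaw) Ry(pitch) Rx(roll)).
In Python, from plant import * gives the robot as it stands.
- The arm moves only by the tool step_arm, never from a script. Its argument "steps" is a list that holds one entry, the list of rows, each a list of 6 numbers: the shift along the tool's x, y, z scaled (see below), then the turn, a rotation vector about the tool's x, y, z scaled (see below). In form: [[[tx, ty, tz, wx, wy, wz], ...]]. A call has 1 to 20 rows; each row is the pose to reach, as a shift and turn from the pose commanded when the call began, along the tool's axes at that moment; what a row does not reach only later rows make up. The controller multiplies each number of a shift by 100 mm and each number of a turn by 0.5 rad. A row lasts 1/10 s, in which the tool goes at most 50 mm and 8.59 degrees, less where a joint would pass 70% of its speed; a pose out of reach is approached as far as the arm can. A call with a number of a shift or a turn outside -1 to 1 is refused whole. A call with a gripper value outside its range is refused whole. "jaw" is the closure in counts, from 0 (fully open) to 255 (shut), set as the call begins (left out, the last holds). The fingers move at their own pace and stop on an object; the grip force is fixed at half the most. Time passes only in rows, so rows that repeat a pose let the fingers close. It gives the time, the measured TCP pose, the force, the opening and the grip force at its end, in the units of the state.
- get_obs(): the state, without advancing time (a new reading comes with each control period).
- snapshot(name): name is "scene" or "top" or "wrist"; returns (picture, depth): 480x640x3 uint8, red, green, blue; 480x640 float32, m along the optical axis (not along the pixel's ray), 0 where there is no reading.
- calibration(name): a dict with "mtx" (3x3 intrinsics, pixels), "dist" ([k1, k2, p1, p2, k3] as OpenCV has them; the pictures are not rectified), "rvec" (rotation vector, rad) and "tvec" (3), from world to camera coordinates, as OpenCV has them. Camera axes: x right, y down, z forward; pixel columns grow to the right and rows downward; lengths in m; the calibration is good to about 2 mm. A picture is of the moment at which its call begins: read the wrist's pose just before it. calibration takes no time and is no camera call; for the wrist camera it gives the pose at the moment of the call.
- close_job(): hands the job in; it is judged then, once.
The state is a dict: "clock": time; "joint_pos": joint angles; "qvel": joint speeds; "tau": joint torques, N m; "tool_pos": TCP position; "orientation": TCP orientation; "force": force on the tool from outside, world axes, zero at the start; "moment": the same for the moment, N m; "opening": finger opening in m; "gripper_force": force on a finger pad.
Only numpy, scipy, OpenCV 4.12 (cv2) and the standard library are available. Lean on these libraries where they do the work, as an engineer would, in place of code of your own. Each camera call takes 0.05 s, during which the arm holds its last target. There are 200 camera calls.

## Working session

There is one attempt and no reset: what is moved stays moved. The work goes in short steps, Python scripts to look and compute and a tool call to move; the robot and the scene stay as the last step left them, time stands still between calls to the robot, and variables do not carry over. Pictures are saved under pics/ and viewed, at most 10 in all, crops included, and the job is handed in when it is done.

Besides the shell and the picture viewer there is one more tool, called after "Call:" by a JSON object that holds its "name" and its "arguments", one argument or row to a line. step_arm: Moves the arm, as the interface text tells. Its arguments: {"type":"object","properties":{"steps":{"type":"array","items":{"type":"array","items":{"type":"array","items":{"type":"number","minimum":-1,"maximum":1}}}},"jaw":{"type":"number"}},"required":["steps"]}

```bash
mkdir -p pics; python3 - <<'E'
from plant import *
import cv2,numpy as np
o=get_obs();print({k:np.round(v,3).tolist() for k,v in o.items()})
a,d=snapshot("scene");b,e=snapshot("top")
np.savez('s0.npz',a=a,d=d,b=b,e=e)
cv2.imwrite('pics/scene0.png',a[...,::-1]);cv2.imwrite('pics/top0.png',b[...,::-1])
for n in("scene","top"):print(calibration(n))
E
```

```text
{'clock': 0.0, 'joint_pos': [91.85, 20.593, 0.635, -0.021, -70.137, -16.508], 'qvel': [0.05, -0.096, -0.005, 0.058, -0.069, -0.028], 'tau': [-0.001, -58.271, 29.306, 6.997, 0.007, -0.0], 'tool_pos': [0.171, 0.653, 0.226], 'orientation': [179.904, -0.008, -14.665], 'force': [0.181, -0.297, 0.126], 'moment': [-0.013, -0.057, 0.067], 'gripper_force': 0.0, 'opening': 0.088}
{'mtx': array([[436.47067389,   0.        , 320.71561649],
       [  0.        , 436.47067389, 241.53183768],
       [  0.        ,   0.        ,   1.        ]]), 'dist': array([-0.016788,  0.      ,  0.      ,  0.      ,  0.      ]), 'rvec': array([ 2.11487944, -1.22113298,  0.46439864]), 'tvec': array([-0.21384068,  0.46305447,  0.60700545])}
{'mtx': array([[531.18783807,   0.        , 321.92641652],
       [  0.        , 531.18783807, 236.94209964],
       [  0.        ,   0.        ,   1.        ]]), 'dist': array([-0.14289679,  0.        ,  0.        ,  0.        ,  0.        ]), 'rvec': array([ 2.19872939, -2.14725987,  0.12312319]), 'tvec': array([0.04107054, 0.5592153 , 0.9276998 ])}
```

View pics/scene0.png

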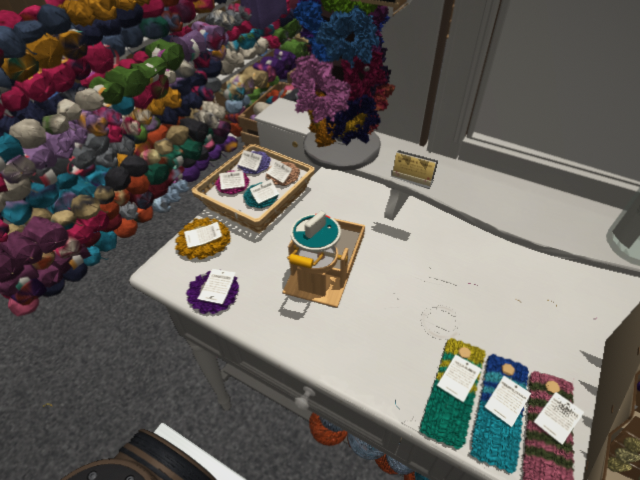

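View pics/top0.png

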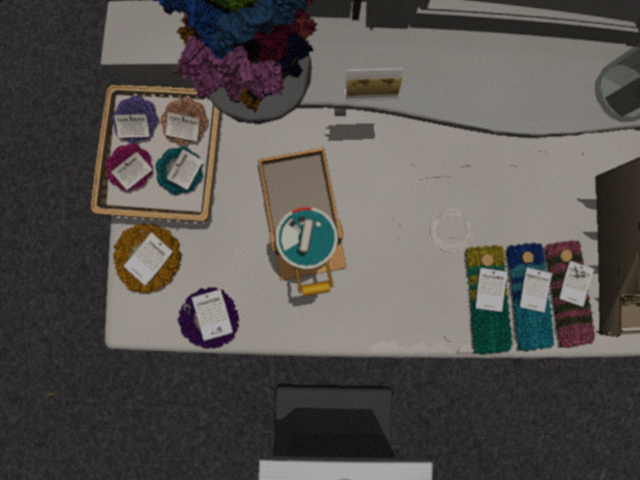

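The scene shows the stand in the middle. In the top view the grip is at about (307,237), the roller at (315,288), the red mark at (302,209) and the tray corners at (260,157) and (325,150). I'll localise these next.

```bash
cat > h.py <<'E'
import cv2,numpy as np
from plant import *
def ray(c,uv):
    R=cv2.Rodrigues(np.array(c['rvec'],float))[0]
    p=cv2.undistortPoints(np.array([[uv]],float),np.array(c['mtx']),np.array(c['dist']))[0,0]
    return -R.T@np.array(c['tvec']),R.T@np.array([p[0],p[1],1.])
def atz(c,uv,z):
    o,d=ray(c,uv);return o+d*(z-o[2])/d[2]
def proj(c,P):return cv2.projectPoints(np.array(P,float).reshape(-1,1,3),np.array(c['rvec']),np.array(c['tvec']),np.array(c['mtx']),np.array(c['dist']))[0][:,0]
E
python3 - <<'E'
from h import *
z=np.load('s0.npz');b=z['b'];e=z['e'];c=calibration("top")
hsv=cv2.cvtColor(b,cv2.COLOR_RGB2HSV)
def cen(m,x0,y0,x1,y1):
    k=np.zeros(m.shape,bool);k[y0:y1,x0:x1]=1;ys,xs=np.nonzero(m&k);return (xs.mean(),ys.mean()),len(xs),xs,ys
H,S,V=cv2.split(hsv)
yel=(H>18)&(H<30)&(S>200)&(V>120)
u,n,xs,ys=cen(yel,280,275,345,300);print('roller',u,n,atz(c,u,.168))
t=(H>80)&(H<100)&(S>150)
u,n,xs,ys=cen(t,270,200,345,275)
pts=np.c_[xs,ys].astype(np.int32);el=cv2.fitEllipse(cv2.convexHull(pts));print('disc',el,atz(c,el[0],.163))
red=((H<8)|(H>172))&(S>150);u,n,xs,ys=cen(red,285,200,320,216);print('red',u,n,atz(c,u,.157))
for uv in [(260,157),(325,150)]:print(atz(c,uv,.032))
cv2.imwrite('pics/c0.png',cv2.resize(b[195:300,260:350,::-1],None,fx=5,fy=5,interpolation=cv2.INTER_CUBIC))
E
```

```text
roller (np.float64(315.2462311557789), np.float64(288.00502512562815)) 199 [0.46521872 0.06390283 0.168     ]
disc ((306.3146667480469, 237.35643005371094), (52.4547119140625, 52.83135223388672), 143.0068817138672) [0.54292639 0.07959979 0.163     ]
red (np.float64(301.2857142857143), np.float64(208.94285714285715)) 35 [0.58806495 0.08877584 0.157     ]
[0.7019818  0.17099982 0.032     ]
[0.71796394 0.05240258 0.032     ]
```

View pics/c0.png

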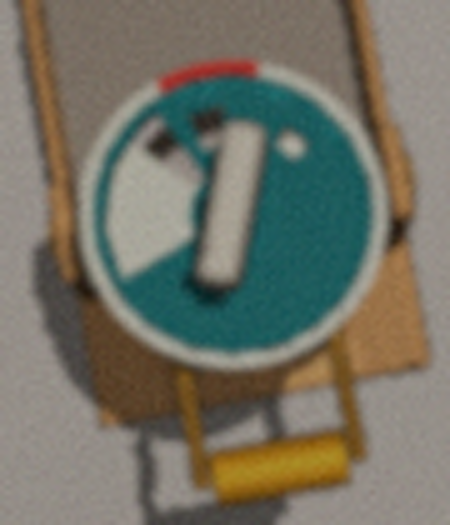

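The opening's bisector sits about 68–70° CCW from the red mark, so dial ≈ 1.2 rad. The tray's yaw is about 11° and the grip is at about (0.543, 0.080). I'll move above it now.

Call:
{"name": "step_arm", "arguments": {
  "steps": [
    [[0.33, 0.31, -0.1, 0, 0, 0], [0.67, 0.61, -0.2, 0, 0, 0], [1.0, 0.92, -0.3, 0, 0, 0]]
  ],
  "jaw": 0
}}

```text
clock: 0.4
tool_pos: [0.2447, 0.5372, 0.256]
orientation: [179.9, -0.0, -14.6]
force: [0.6, 1.2, -0.0]
opening: 0.0879
gripper_force: 0.0
```

Call:
{"name": "step_arm", "arguments": {
  "steps": [
    [[0.33, 0.31, 0, 0, 0, 0], [0.67, 0.61, 0, 0, 0, 0], [1.0, 0.92, 0, 0, 0, 0]]
  ]
}}

```text
clock: 0.7
tool_pos: [0.3183, 0.4226, 0.2565]
orientation: [180.0, 0.0, -14.6]
force: [0.9, 0.6, 0.3]
opening: 0.0881
gripper_force: 0.0
```

Call:
{"name": "step_arm", "arguments": {
  "steps": [
    [[0.33, 0.31, 0, 0, 0, 0], [0.67, 0.61, 0, 0, 0, 0], [1.0, 0.92, 0, 0, 0, 0]]
  ]
}}

```text
clock: 1.0
tool_pos: [0.3917, 0.3083, 0.2565]
orientation: [-180.0, 0.0, -14.6]
force: [0.3, 0.3, -0.2]
opening: 0.0879
gripper_force: 0.0
```

Call:
{"name": "step_arm", "arguments": {
  "steps": [
    [[0.33, 0.31, 0, 0, 0, 0], [0.67, 0.61, 0, 0, 0, 0], [1.0, 0.92, 0, 0, 0, 0]]
  ]
}}

```text
clock: 1.3
tool_pos: [0.4652, 0.1941, 0.2565]
orientation: [-180.0, 0.0, -14.6]
force: [1.2, -0.7, 0.7]
opening: 0.0874
gripper_force: 0.0
```

Call:
{"name": "step_arm", "arguments": {
  "steps": [
    [[0.33, 0.31, 0, 0, 0, 0], [0.67, 0.61, 0, 0, 0, 0], [1.0, 0.92, 0, 0, 0, 0], [1.0, 0.92, 0, 0, 0, 0], [1.0, 0.92, 0, 0, 0, 0], [1.0, 0.92, 0, 0, 0, 0]]
  ]
}}

```text
clock: 1.9
tool_pos: [0.5378, 0.0818, 0.2563]
orientation: [180.0, 0.0, -14.7]
force: [0.2, 0.2, 0.5]
opening: 0.0875
gripper_force: 0.0
```

```bash
python3 - <<'E'
from h import *
import plant
print([n for n in dir(plant) if not n.startswith('__')], getattr(plant,'hold_point_z',None))
a,d=snapshot("wrist");c=calibration("wrist");print(get_obs()['tool_pos'])
H,S,V=cv2.split(cv2.cvtColor(a,cv2.COLOR_RGB2HSV))
P=proj(c,[[.543,.08,.194],[.543,.08,.161],[.465,.064,.16]]);print(P)
np.savez('w0.npz',a=a,d=d,**{k:np.array(c[k]) for k in c})
im=a.copy()
for p in P:cv2.drawMarker(im,tuple(int(x) for x in p),(255,0,255),0,12,1)
cv2.imwrite('pics/w0.png',im[...,::-1])
E
```

```text
['PlanningError', 'calibration', 'close_job', 'get_obs', 'hold_point_z', 'snapshot'] 0.0188
[0.53768388 0.08217614 0.25650354]
[[322.4745835  250.92126456]
 [322.36851716 236.11973372]
 [374.83615722 339.56031041]]
```

View pics/w0.png

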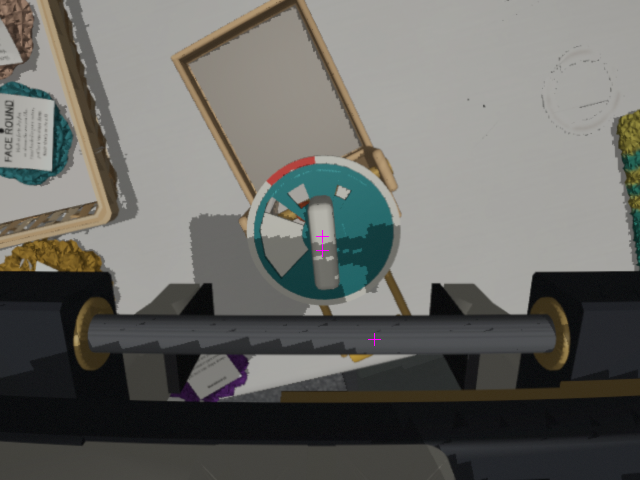

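The markers sit on the grip, so the position is right. The bar is about 4° off the tool axis and the red mark bears about 11.4° in the world. I'll descend, straddle the bar and close.

Call:
{"name": "step_arm", "arguments": {
  "steps": [
    [[0.056, 0.006, 0.2, 0, 0, -0.147], [0.056, 0.006, 0.45, 0, 0, -0.147], [0.056, 0.006, 0.7, 0, 0, -0.147], [0.056, 0.006, 0.88, 0, 0, -0.147], [0.056, 0.006, 0.88, 0, 0, -0.147], [0.056, 0.006, 0.88, 0, 0, -0.147]]
  ],
  "jaw": 60
}}

```text
clock: 2.55
tool_pos: [0.5434, 0.0804, 0.1692]
orientation: [180.0, -0.0, -10.3]
force: [0.8, -0.5, 0.2]
opening: 0.0674
gripper_force: 0.0
```

Call:
{"name": "step_arm", "arguments": {
  "steps": [
    [[0, 0, 0, 0, 0, 0], [0, 0, 0, 0, 0, 0], [0, 0, 0, 0, 0, 0], [0, 0, 0, 0, 0, 0], [0, 0, 0, 0, 0, 0], [0, 0, 0, 0, 0, 0], [0, 0, 0, 0, 0, 0], [0, 0, 0, 0, 0, 0], [0, 0, 0, 0, 0, 0], [0, 0, 0, 0, 0, 0]]
  ],
  "jaw": 255
}}

```text
clock: 3.55
tool_pos: [0.5433, 0.0791, 0.1686]
orientation: [180.0, 0.0, -10.4]
force: [-0.8, -1.8, 2.2]
opening: 0.0138
gripper_force: 30.0
```

Gripped at 13.8 mm. Next I'll turn about 69° clockwise.

Call:
{"name": "step_arm", "arguments": {
  "steps": [
    [[0, 0, 0, 0, 0, 0.15], [0, 0, 0, 0, 0, 0.3], [0, 0, 0, 0, 0, 0.45], [0, 0, 0, 0, 0, 0.6], [0, 0, 0, 0, 0, 0.8], [0, 0, 0, 0, 0, 0.8]]
  ]
}}

```text
clock: 4.15
tool_pos: [0.5433, 0.0792, 0.1685]
orientation: [180.0, -0.0, -33.5]
force: [0.1, -3.0, 1.3]
opening: 0.0138
gripper_force: 30.0
```

Call:
{"name": "step_arm", "arguments": {
  "steps": [
    [[0, 0, 0, 0, 0, 0.15], [0, 0, 0, 0, 0, 0.3], [0, 0, 0, 0, 0, 0.45], [0, 0, 0, 0, 0, 0.6], [0, 0, 0, 0, 0, 0.8], [0, 0, 0, 0, 0, 0.8]]
  ]
}}

```text
clock: 4.75
tool_pos: [0.5434, 0.0793, 0.1686]
orientation: [180.0, -0.0, -56.2]
force: [0.9, -3.0, 1.1]
opening: 0.0138
gripper_force: 30.0
```

Call:
{"name": "step_arm", "arguments": {
  "steps": [
    [[0, 0, 0, 0, 0, 0.15], [0, 0, 0, 0, 0, 0.3], [0, 0, 0, 0, 0, 0.45], [0, 0, 0, 0, 0, 0.6], [0, 0, 0, 0, 0, 0.8], [0, 0, 0, 0, 0, 0.8], [0, 0, 0, 0, 0, 0.8], [0, 0, 0, 0, 0, 0.8]]
  ]
}}

```text
clock: 5.55
tool_pos: [0.5435, 0.0793, 0.1686]
orientation: [-180.0, -0.0, -79.0]
force: [1.4, -4.5, 0.1]
opening: 0.0138
gripper_force: 30.0
```

Call:
{"name": "step_arm", "arguments": {
  "steps": [
    [[0, 0, 0, 0, 0, 0], [0, 0, 0, 0, 0, 0], [0, 0, 0, 0, 0, 0], [0, 0, 0, 0, 0, 0], [0, 0, -0.15, 0, 0, 0], [0, 0, -0.4, 0, 0, 0], [0, 0, -0.7, 0, 0, 0], [0, 0, -0.9, 0, 0, 0], [0, 0, -0.9, 0, 0, 0], [0, 0, -0.9, 0, 0, 0]]
  ],
  "jaw": 120
}}

```text
clock: 6.55
tool_pos: [0.5434, 0.0797, 0.2587]
orientation: [-180.0, 0.0, -79.2]
force: [0.2, -0.4, -1.4]
opening: 0.0465
gripper_force: 0.0
```

```bash
python3 - <<'E'
from h import *
a,d=snapshot("wrist")
cv2.imwrite('pics/w1.png',a[...,::-1]);print(get_obs()['tool_pos'])
E
```

```text
[0.5429926  0.07952606 0.25793159]
```

View pics/w1.png

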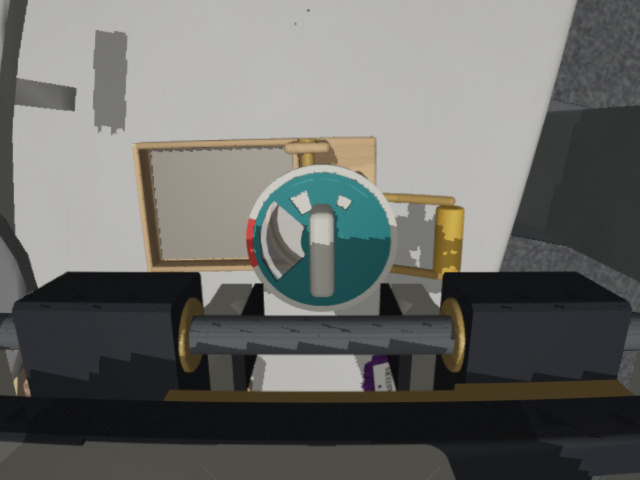

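The large opening (rows 205–278) is centred on the red mark at about (252,242), and the jar is upright with the roller at (450,240). Next I'll close the fingers and go behind the roller.

Call:
{"name": "step_arm", "arguments": {
  "steps": [
    [[0, 0.3, 0, 0, 0, 0], [0, 0.6, 0, 0, 0, 0]]
  ],
  "jaw": 255
}}

```text
clock: 6.8
tool_pos: [0.4833, 0.0679, 0.2566]
orientation: [179.8, -0.1, -79.2]
force: [0.3, -0.0, 0.9]
opening: 0.0359
gripper_force: 0.0
```

Call:
{"name": "step_arm", "arguments": {
  "steps": [
    [[0, 0.3, 0, 0, 0, 0], [0, 0.62, 0, 0, 0, 0], [0, 0.62, 0, 0, 0, 0], [0, 0.62, 0, 0, 0, 0], [0, 0.62, 0, 0, 0, 0], [0, 0.62, 0, 0, 0, 0]]
  ]
}}

```text
clock: 7.4
tool_pos: [0.4241, 0.0568, 0.2581]
orientation: [179.9, -0.0, -79.2]
force: [-0.3, 0.6, 0.7]
opening: 0.0005
gripper_force: 0.0
```

Call:
{"name": "step_arm", "arguments": {
  "steps": [
    [[0, 0, 0.25, 0, 0, 0], [0, 0, 0.5, 0, 0, 0], [0, 0, 0.75, 0, 0, 0], [0, 0, 1.0, 0, 0, 0], [0, 0, 1.0, 0, 0, 0], [0, 0, 1.0, 0, 0, 0]]
  ]
}}

```text
clock: 8.0
tool_pos: [0.424, 0.0565, 0.1586]
orientation: [179.9, -0.1, -79.2]
force: [0.0, -0.6, 1.5]
opening: 0.0005
gripper_force: 0.0
```

Call:
{"name": "step_arm", "arguments": {
  "steps": [
    [[0, -0.06, 0, 0, 0, 0], [0, -0.12, 0, 0, 0, 0], [0, -0.18, 0, 0, 0, 0], [0, -0.24, 0, 0, 0, 0], [0, -0.3, 0, 0, 0, 0], [0, -0.36, 0, 0, 0, 0], [0, -0.42, 0, 0, 0, 0], [0, -0.48, 0, 0, 0, 0], [0, -0.54, 0, 0, 0, 0]]
  ]
}}

```text
clock: 8.9
tool_pos: [0.4774, 0.0668, 0.1586]
orientation: [-180.0, -0.0, -79.2]
force: [-0.7, 0.7, 0.3]
opening: 0.0004
gripper_force: 0.1
```

Call:
{"name": "step_arm", "arguments": {
  "steps": [
    [[0, -0.05, 0, 0, 0, 0], [0, -0.1, 0, 0, 0, 0], [0, -0.14, 0, 0, 0, 0], [0, -0.14, 0, 0, 0, 0], [0, -0.14, 0, 0, 0, 0]]
  ]
}}

```text
clock: 9.4
tool_pos: [0.4903, 0.0693, 0.1585]
orientation: [180.0, -0.0, -79.2]
force: [-0.4, -0.2, -0.0]
opening: 0.0004
gripper_force: 0.0
```

Call:
{"name": "step_arm", "arguments": {
  "steps": [
    [[0, 0.2, 0, 0, 0, 0], [0, 0.4, 0, 0, 0, 0], [0, 0.5, 0, 0, 0, 0], [0, 0.5, 0, 0, 0, 0], [0, 0.5, 0, 0, 0, 0], [0, 0.5, 0, 0, 0, 0], [0, 0.5, 0, 0, 0, 0], [0, 0.5, 0, 0, 0, 0], [0, 0.5, 0, 0, 0, 0], [0, 0.5, 0, 0, 0, 0], [0, 0.5, 0, 0, 0, 0], [0, 0.5, 0, 0, 0, 0], [0, 0.5, 0, 0, 0, 0], [0, 0.5, 0, 0, 0, 0], [0, 0.5, 0, 0, 0, 0], [0, 0.5, 0, 0, 0, 0], [0, 0.5, 0, 0, 0, 0], [0, 0.5, 0, 0, 0, 0], [0, 0.5, 0, 0, 0, 0], [0, 0.5, 0, 0, 0, 0]]
  ]
}}

```text
clock: 11.4
tool_pos: [0.4413, 0.06, 0.1586]
orientation: [-180.0, 0.0, -79.2]
force: [1.0, 0.5, 0.5]
opening: 0.0005
gripper_force: 0.0
```

```bash
python3 - <<'E'
from h import *
a,d=snapshot("scene");b,e=snapshot("top")
x=cv2.resize(a[190:320,260:400],(560,520));y=cv2.resize(b[140:310,250:355],(240,390));y=cv2.copyMakeBorder(y,0,130,0,0,0)
cv2.imwrite('pics/t1.png',np.hstack([x,y])[...,::-1])
E
```

```text
(no output)
```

View pics/t1.png

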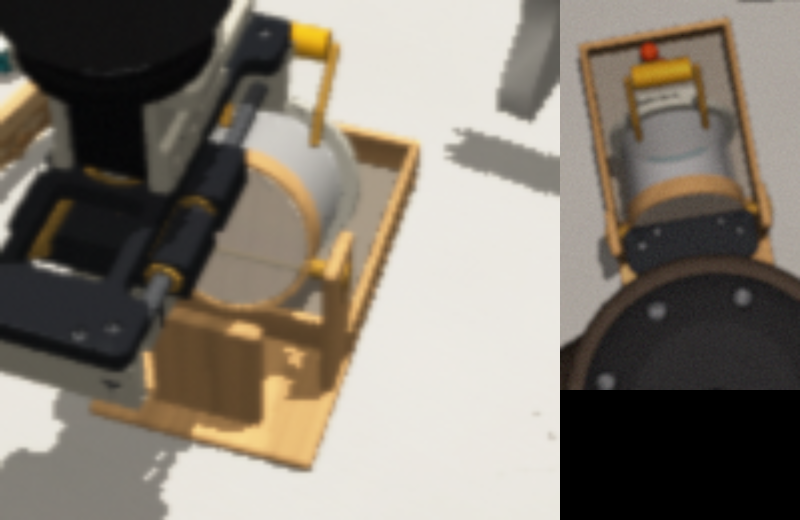

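The jar is on its stop and one bead is visible in the tray at about (649,50) in the composite. I'll lift the arm out of the way to find the other bead.

Call:
{"name": "step_arm", "arguments": {
  "steps": [
    [[0, 0, -0.3, 0, 0, 0], [0, 0, -0.7, 0, 0, 0], [0, 0, -1, 0, 0, 0], [-0.4, 0, -1, 0, 0, 0], [-0.8, 0, -1, 0, 0, 0], [-1, 0, -1, 0, 0, 0]]
  ]
}}

```text
clock: 12.1
tool_pos: [0.4222, 0.1602, 0.259]
orientation: [-179.9, 0.1, -79.2]
force: [-0.3, -0.9, -1.0]
opening: 0.0006
gripper_force: 0.0
```

Call:
{"name": "step_arm", "arguments": {
  "steps": [
    [[-0.4, 0, 0, 0, 0, 0], [-0.8, 0, 0, 0, 0, 0], [-1, 0, 0, 0, 0, 0], [-1, 0, 0, 0, 0, 0], [-1, 0, 0, 0, 0, 0]]
  ]
}}

```text
clock: 12.6
tool_pos: [0.4035, 0.2567, 0.2583]
orientation: [180.0, -0.0, -79.1]
force: [-0.5, -1.0, 0.6]
opening: 0.0005
gripper_force: 0.0
```

```bash
python3 - <<'E'
from h import *
a,d=snapshot("scene");b,e=snapshot("top");print(get_obs()['tool_pos'])
x=cv2.resize(a[190:310,270:400],(520,480),interpolation=2);y=cv2.resize(b[140:290,255:345],(280,467),interpolation=2);y=cv2.copyMakeBorder(y,0,13,0,0,0)
cv2.imwrite('pics/t2.png',np.hstack([x,y])[...,::-1])
for n,i in(("scene",a),("top",b)):
    H,S,V=cv2.split(cv2.cvtColor(i,cv2.COLOR_RGB2HSV))
    m=((H<14)&(S>190)&(V>120)).astype(np.uint8);m[:135]=0;m[310:]=0;m[:,:250]=0;m[:,400:]=0
    k,_,st,ce=cv2.connectedComponentsWithStats(m)
    for s,q in zip(st[1:],ce[1:]):
        if s[4]>3:
            w=atz(calibration(n),q,.016);t=np.radians(11.4);v=w[:2]-[.5433+.096*np.cos(t),.0793+.096*np.sin(t)]
            print(n,s[4],q,w,'tray',v@[np.cos(t),np.sin(t)],v@[-np.sin(t),np.cos(t)])
E
```

```text
[0.40376138 0.2558901  0.25851962]
top 34 [288.55882353 161.82352941] [0.69804581 0.11935944 0.016     ] tray 0.06361089478884095 0.008682467167185185
```

View pics/t2.png

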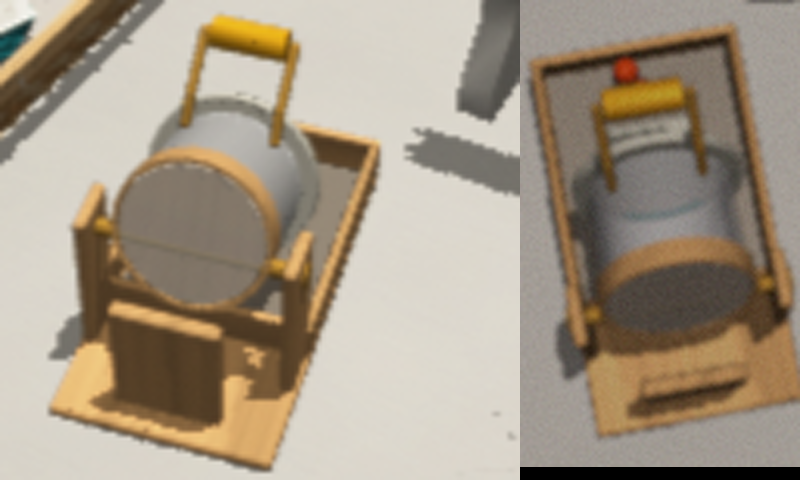

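Only one bead is visible, at tray (0.064, 0.009). The other may be under or inside the jar, so I'll plan a slanted wrist view from the left side.

```bash
python3 - <<'E'
from h import *
from scipy.spatial.transform import Rotation as Ro
o=get_obs();c=calibration("wrist");p=np.array(o['tool_pos']);Rt=Ro.from_euler('xyz',o['orientation'],degrees=True).as_matrix()
Rc=cv2.Rodrigues(np.array(c['rvec']))[0];C=-Rc.T@c['tvec']
print('cam in tool',Rt.T@(C-p),'axis in tool',Rt.T@Rc[2])
g=np.array([.62,.095,.03])
for wy in (.7,.9):
  for T in ([.5,.33,.22],[.55,.33,.2],[.52,.3,.18],[.5,.3,.25]):
    R2=Rt@Ro.from_rotvec([0,wy,0]).as_matrix();T=np.array(T)
    C2=T+R2@(Rt.T@(C-p));M=(Rc@Rt)@R2.T
    q=M@(g-C2);f=c['mtx'];v=g-C2
    print(wy,T,'uv',(f@q/q[2])[:2].round(),'cam',C2.round(3),'elev',np.degrees(np.arcsin(-v[2]/np.linalg.norm(v))).round(),'shift',(Rt.T@(T-p)).round(3))
E
```

```text
cam in tool [ 0.06902391 -0.00056024 -0.15750136] axis in tool [-2.56095239e-01  6.24068563e-04  9.66651354e-01]
0.7 [0.5  0.33 0.22] uv [252. 128.] cam [0.491 0.378 0.385] elev 49.0 shift [-0.055 -0.108  0.038]
0.7 [0.55 0.33 0.2 ] uv [297. 122.] cam [0.541 0.378 0.365] elev 49.0 shift [-0.045 -0.158  0.058]
0.7 [0.52 0.3  0.18] uv [259. 127.] cam [0.511 0.348 0.345] elev 49.0 shift [-0.022 -0.122  0.078]
0.7 [0.5  0.3  0.25] uv [249. 167.] cam [0.491 0.348 0.415] elev 54.0 shift [-0.025 -0.103  0.008]
0.9 [0.5  0.33 0.22] uv [256. 186.] cam [0.486 0.409 0.372] elev 45.0 shift [-0.055 -0.108  0.038]
0.9 [0.55 0.33 0.2 ] uv [299. 179.] cam [0.536 0.409 0.352] elev 45.0 shift [-0.045 -0.158  0.058]
0.9 [0.52 0.3  0.18] uv [262. 181.] cam [0.506 0.379 0.332] elev 45.0 shift [-0.022 -0.122  0.078]
0.9 [0.5  0.3  0.25] uv [252. 223.] cam [0.486 0.379 0.402] elev 50.0 shift [-0.025 -0.103  0.008]
```

Call:
{"name": "step_arm", "arguments": {
  "steps": [
    [[-0.2, -0.25, 0.12, 0, 0.2, 0], [-0.4, -0.5, 0.25, 0, 0.4, 0], [-0.6, -0.75, 0.4, 0, 0.6, 0], [-0.75, -1.0, 0.5, 0, 0.9, 0], [-0.75, -1.0, 0.5, 0, 0.9, 0], [-0.75, -1.0, 0.5, 0, 0.9, 0]]
  ]
}}

```text
clock: 13.3
tool_pos: [0.488, 0.3485, 0.204]
orientation: [179.6, -26.2, -79.1]
force: [0.8, -0.9, 1.4]
opening: 0.0002
gripper_force: 0.0
```

Call:
{"name": "step_arm", "arguments": {
  "steps": [
    [[-0.05, -0.16, 0.1, 0, 0.25, 0], [-0.1, -0.32, 0.2, 0, 0.5, 0], [-0.15, -0.48, 0.3, 0, 0.75, 0], [-0.22, -0.64, 0.45, 0, 1.0, 0], [-0.22, -0.64, 0.45, 0, 1.0, 0], [-0.22, -0.64, 0.45, 0, 1.0, 0], [-0.22, -0.64, 0.45, 0, 1.0, 0]]
  ]
}}

```text
clock: 14.0
tool_pos: [0.5515, 0.3611, 0.1625]
orientation: [-179.6, -54.0, -79.6]
force: [-0.5, -0.2, 1.4]
opening: 0.0004
gripper_force: 0.0
```

```bash
python3 - <<'E'
from h import *
a,d=snapshot("wrist")
cv2.imwrite('pics/w2.png',a[...,::-1])
E
```

```text
(no output)
```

View pics/w2.png

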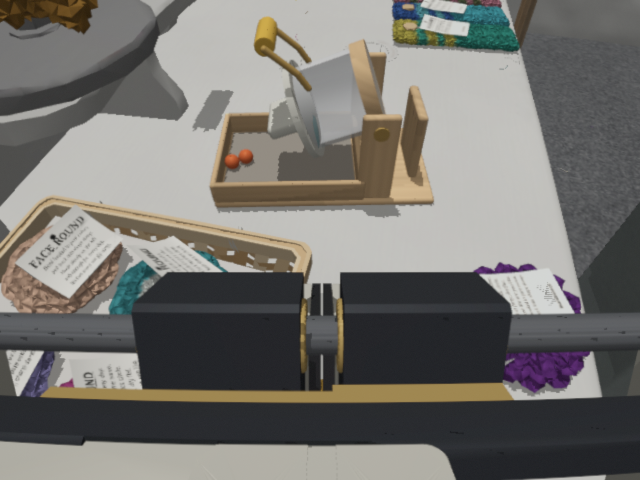

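The picture shows both orange beads resting in the tray, at (232,160) and (246,156). The jar is fully tipped and the arm is clear.

```bash
python3 -c "
from plant import *
print(close_job())"
```

```text
the job is handed in; nothing more can be done
None
```

The job is handed in at about 14 s of the 48 s allowed: the dial's largest opening is set over the red mark, the jar is tipped onto its stop and both orange beads are lying in the tray. I confirmed the beads and the jar in the last picture and the dial just before tipping; the hand-in gave no verdict.

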